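Scrub out the tilted glaze jar

TASK

Take the lid off the glaze jar that is clamped at a tilt in the wooden stand and set it down flat, knob up, in the wooden tray. Then scrub the jar out with the bottle brush from the crock: three full strokes, each right down to the bottom and back up to near the mouth, without shoving the jar or swinging it on its pivot. Stand the brush back in its crock, head down, drop neither lid nor brush, and leave the other things where they are.

Things in the scene. Friction and masses are not known exactly. Their poses are not given: they have to be found in the camera images.
- stand: fixed wooden stand, base 130 x 130 x 15 mm, two uprights (45 mm along x) outside the jar at y = +-48 to 60 mm, 116 mm high; stub axles out to y = +-70 mm. Origin: centre of its underside. It holds the jar leaning 34 deg from vertical, mouth towards the stand's -x, on a stiff pivot (slips only above 3 N m) 95 mm up and 44 mm above the jar's inner floor
- jar_mouth (a point): centre of the mouth of the white cylindrical jar, in the plane of its rim. z points out of the jar along its axis; x, y across. Jar: 125 mm high outside, 68 mm outer and 60 mm inner diameter, straight walls, inner floor 119 mm below this point
- jar_floor (a point): centre of the jar's inner floor, same axes as jar_mouth, 119 mm below it
- lid: loose white lid on the jar's mouth, 80 mm diameter. Origin: centre of its skirt's lower edge; z along its axis to the knob. Skirt 16 mm deep, 73 mm inside, 2.5 mm loose round the jar; flat top 22 mm above the origin, on it a round wooden knob 24 mm diameter, from 22 to 54 mm. 0.09 to 0.18 kg. It pulls straight off along the jar's axis
- brush: bottle brush 200 mm long, standing head down in the crock. Origin: centre of the flat end of the head; z along the brush towards the handle. Rigid bristle head 36 mm diameter (38 over the white rings), 0 to 53 mm; steel stem 8 mm diameter to 115 mm; wooden handle 24 mm diameter from 124 to 192 mm, end at 200 mm. 0.06 to 0.13 kg
- crock: fixed open terracotta pot 95 mm high, 76 mm outer diameter at the foot and 82 mm at the rim, wall 6 mm, inner floor 8 mm above its origin (centre of its underside). The brush stands in it loosely and may lean on its rim
- tray: fixed open wooden tray 170 mm along its x, 280 mm along its y, 35 mm high, walls 6 mm, floor 6 mm thick. Origin: centre of its underside. A small pot stands in it
- pot: small clear screw-top pot, 44 mm diameter, 38 mm high, standing somewhere along the middle of the tray; leave it alone. Origin: centre of its underside
- tape: roll of tape lying flat, 90 mm diameter, 24 mm high. Origin: centre of its underside
- bottle_tall: closed plastic bottle, 56 mm diameter, 130 mm high, upright. Origin: centre of its underside
- bottle_short: closed plastic bottle, 56 mm diameter, 120 mm high, upright. Origin: centre of its underside
- jar_closed: closed glass jar standing upright, 52 mm diameter, 60 mm high. Origin: centre of its underside
- wood_block: wooden block 90 x 50 x 40 mm high, 90 mm along its x. Origin: centre of its underside
- flat_brush: flat paint brush lying along its x, about 170 mm long, under 30 mm high. Origin: on its long axis near the middle of its length, at its underside

How it is judged:
By the outcome, as a careful person would: the job done as asked, in the order asked, and still so for the second after the job is handed in, with the robot touching nothing.
It also fails if it takes over 72 s, if anything falls off the work surface, if the arm or the gripper's body presses on something with over 40 N, if the wrist force passes 120 N, or if a joint passes its speed limit or range.

ROBOT

A 6-joint arm with a two-finger parallel gripper is mounted at the origin on the work surface. World frame = base frame: x ahead of the robot, y to its left, z up, the work surface at z = 0. Lengths are in mm, angles in rad, forces in N, time in s.
With the tool pointing down it reaches from about 350 to 875 mm from the base axis. Payload 4.2 kg.
Tool frame: the origin (TCP) lies midway between the tips of the shut fingers; the grasp point (between the pads) lies 19 mm behind it (arm.tcp_to_grasp is the distance from the TCP to the grasp point, in mm); z points along the fingers, y is the line along which they close (so a half turn about z gives the same grasp; the last joint's range is limited). The gripper opens to 85 mm and grips with 20 to 120 N. Pads are 22 mm wide; open, the fingers measure 114 mm over their backs; the gripper's body (76 mm by 85 mm) begins 54 mm behind the grasp point. The pads swing forward as they close: fully open they stand 13 mm farther back than shut.
Start: joints at [-0.861, 0.385, 0.008, 0, -1.194, -0.259], TCP at [272.315, -562.533, 231.312] pointing down, gripper open.
Joint ranges: [-3.14, 3.14], [-1.21, 2.06], [-1.07, 1.41], [-3.16, 2.05], [-2.99, -0.16], [-3.1, 3.1]. Speed limits (rad/s): [2.79, 2.79, 3.14, 3.14, 3.14, 3.14].

INTERFACE

Orientations are given as a unit quaternion [x, y, z, w].
In Python, from bench import arm gives the robot as it stands.
- The arm moves only by the tool arm_command, never from a script. Its argument "rows" is a list of rows, each a list of 2 entries, a list of its own where there are three numbers: the shift along the tool's x, y, z as a fraction of full scale, then the turn, a rotation vector about the tool's x, y, z as a fraction of full scale. In form: [[[x, y, z], [wx, wy, wz]], ...]. A call has 1 to 5 rows; each row is the pose to reach, as a shift and turn from the pose commanded when the call began, along the tool's axes at that moment, turning the shorter way round; what a row does not reach only later rows make up. Full scale, the value 1, is 0.25 m for a shift and 180 degrees for a turn. A row lasts 1/10 s, in which the tool goes at most 50 mm and 8.59 degrees, less where a joint would pass 70% of its speed; a pose out of reach is approached as far as the arm can. A call with a number of a shift or a turn outside -1 to 1 is refused whole. A call with a gripper value outside its range is refused whole. "grip" is the opening, from 0 (shut) to 1 (fully open), set as the call begins (left out, the last holds). The fingers move at their own pace and stop on an object; the grip force is fixed at half the most. Time passes only in rows, so rows that repeat a pose let the fingers close. It gives the time, the measured TCP pose, the force, the opening and the grip force at its end, in the units of the state.
- arm.read_state(): the state, without advancing time (a new reading comes with each control period).
- arm.get_image(name): name is "scene" or "top"; returns (picture, depth): 420x560x3 uint8, blue, green, red; 420x560 float32, mm along the optical axis (not along the pixel's ray), 0 where there is no reading.
- arm.camera_info(name): a dict with "fx", "fy", "cx", "cy" (pixels), "extrinsics" (4x4, takes a point from camera to world coordinates). Camera axes: x right, y down, z forward; pixel columns grow to the right and rows downward; lengths in mm; the calibration is good to about 2 mm. A picture is of the moment at which its call begins. camera_info takes no time and is no camera call.
- arm.job_done(): hands the job in; it is judged then, once.
Trained networks look in the newest picture that a camera, given by its name, has taken for a name from the list of things; names that differ only in an ending like _2 or _b are one class to them, and where a whole thing is asked for, a point or a joint stands for the part that bears it (a point fixed in the world has none). Each returns a list of dicts, best first, with "score" (0 to 1); they miss things now and then, are a little off and sometimes report something else, mostly with a low value. They report only what shows in the picture. A call takes as long as a camera call.
- arm.spot_in(camera, query): "position" ([column, row] in pixels, amid what is visible of it).
The state is a dict: "clock": time; "joints": joint angles; "joint_vel": joint speeds; "joint_efforts": joint torques, N m; "position": TCP position; "ee_rot": TCP orientation; "contact_force": force on the tool from outside, world axes, zero at the start; "wrist_torque": the same for the moment, N m; "gripper_width": finger opening in mm; "grasp_force": force on a finger pad.
Only numpy, scipy, OpenCV 4.12 (cv2) and the standard library are available. Lean on these libraries where they do the work, as an engineer would, in place of code of your own. Each camera call takes 0.05 s, during which the arm holds its last target. There are 200 camera calls.

## Working session

There is one attempt and no reset: what is moved stays moved. The work goes in short steps, Python scripts to look and compute and a tool call to move; the robot and the scene stay as the last step left them, time stands still between calls to the robot, and variables do not carry over. Pictures are saved under pics/ and viewed, at most 10 in all, crops included, and the job is handed in when it is done.

Besides the shell and the picture viewer there is one more tool, called after ">>>" in YAML: its name, and indented under it one key for each argument. arm_command: Moves the arm, as the interface text tells. Shift numbers are shares of 0.25 m and turn numbers shares of 180 degrees, none past 1 either way. Its arguments: {"type":"object","properties":{"rows":{"type":"array","items":{"type":"array"}},"grip":{"type":"number"}},"required":["rows"]}

```bash
mkdir -p pics; cat > h.py <<'E'
import numpy as np, cv2
from scipy.spatial.transform import Rotation as R
from bench import arm
def cloud(n):
    im,d=arm.get_image(n); c=arm.camera_info(n); T=np.array(c["extrinsics"])
    v,u=np.mgrid[:d.shape[0],:d.shape[1]]
    P=np.stack([(u-c["cx"])/c["fx"]*d,(v-c["cy"])/c["fy"]*d,d],-1)@T[:3,:3].T+T[:3,3]
    P[d==0]=np.nan
    return im,P
E
python3 - <<'E'
from h import *
for n in("scene","top"):
    im,P=cloud(n); cv2.imwrite(f"pics/{n}0.png",im); np.save(n+"0.npy",P)
    print(n,np.array(arm.camera_info(n)["extrinsics"]).round(2).tolist())
    for q in("stand","jar_mouth","lid","brush","crock","tray","pot","tape","bottle_tall","bottle_short","jar_closed","wood_block","flat_brush"):
        for s in arm.spot_in(n,q)[:2]:
            c,r=map(int,map(round,s["position"])); print(q,round(s["score"],2),(c,r),P[r,c].round(0))
E
```

```text
scene [[0.18, 0.62, -0.76, 1479.77], [0.98, -0.13, 0.12, -155.85], [-0.02, -0.77, -0.63, 860.15], [0.0, 0.0, 0.0, 1.0]]
stand 0.82 (176, 230) [ 558. -274.   76.]
jar_mouth 0.91 (168, 211) [ 537. -286.  121.]
lid 0.92 (149, 196) [ 528. -323.  166.]
brush 0.67 (401, 163) [514. 308. 164.]
brush 0.46 (319, 299) [792.  31.  21.]
crock 0.74 (389, 197) [535. 279.  75.]
tray 0.98 (302, 244) [598.  33.   9.]
pot 0.78 (286, 236) [594.  -7.  40.]
pot 0.32 (390, 195) [538. 280.  83.]
tape 0.58 (268, 192) [358. -18.   5.]
bottle_tall 0.94 (158, 272) [ 735. -306.  118.]
bottle_short 0.88 (428, 250) [744. 298.  76.]
jar_closed 0.56 (225, 209) [ 459. -149.   42.]
wood_block 0.76 (324, 198) [468. 122.  45.]
flat_brush 0.56 (318, 300) [nan nan nan]
top [[-0.0, -0.99, 0.14, 397.13], [-1.0, -0.0, -0.02, 0.64], [0.02, -0.14, -0.99, 1542.12], [0.0, 0.0, 0.0, 1.0]]
stand 0.7 (361, 242) [ 498. -254.  118.]
stand 0.57 (158, 167) [706. 298.  97.]
jar_mouth 0.95 (364, 244) [ 493. -262.  121.]
lid 0.97 (390, 233) [ 518. -321.  168.]
brush 0.57 (151, 242) [495. 296. 165.]
crock 0.65 (164, 234) [529. 293.   9.]
tray 0.93 (256, 211) [596.  29.   6.]
pot 0.59 (269, 217) [574.  -9.  46.]
tape 0.57 (272, 296) [353. -18.   0.]
tape 0.16 (268, 216) [578.  -6.  40.]
bottle_tall 0.87 (375, 162) [ 717. -298.  119.]
bottle_short 0.71 (158, 167) [706. 298.  97.]
jar_closed 0.67 (315, 264) [ 442. -135.   65.]
wood_block 0.78 (218, 272) [420. 134.  36.]
flat_brush 0.87 (253, 148) [780.  38.  21.]
flat_brush 0.72 (275, 297) [350. -26.  18.]
```

View pics/scene0.png

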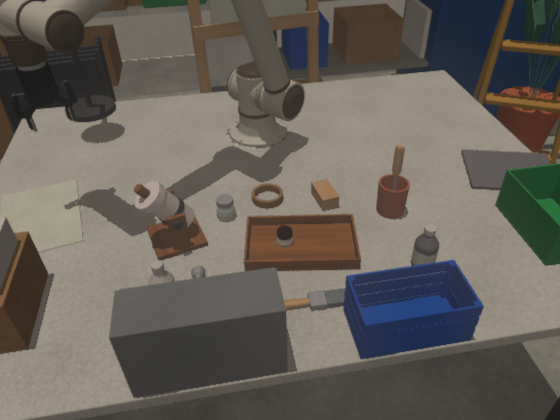

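View pics/top0.png

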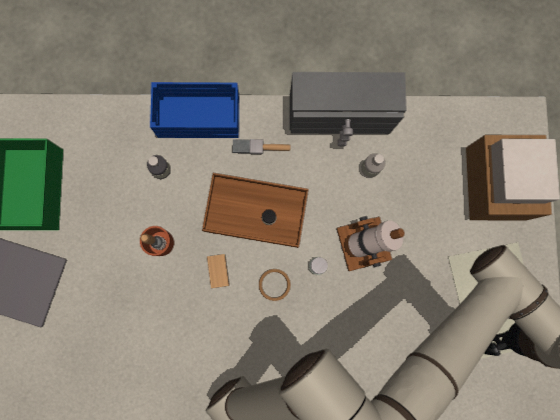

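```bash
cat > fit.py <<'E'
from h import *
from scipy.optimize import least_squares
def cyl(P,o,d,r,a,b):
    t=(P-o)@d; rad=np.linalg.norm(P-o-t[:,None]*d,axis=1)
    q=np.stack([rad-r,abs(t-(a+b)/2)-(b-a)/2],1)
    return np.linalg.norm(np.maximum(q,0),axis=1)+np.minimum(q.max(1),0)
def box(L,c,h):
    q=abs(L-np.array(c))-np.array(h)
    return np.linalg.norm(np.maximum(q,0),axis=1)+np.minimum(q.max(1),0)
def loc(P,x,y,A):
    c,s=np.cos(A),np.sin(A); X=P-[x,y,0]
    return np.stack([c*X[:,0]+s*X[:,1],-s*X[:,0]+c*X[:,1],X[:,2]],1)
T=np.radians(34)
def stand(p,P):
    L=loc(P,*p[:3]); d=np.array([-np.sin(T),0,np.cos(T)]); o=np.array([0,0,95.])
    return np.min([cyl(L,o,d,40,59,81),cyl(L,o,d,12,81,113),cyl(L,o,d,34,-50,75),box(L,(0,54,65.5),(22.5,6,50.5)),box(L,(0,-54,65.5),(22.5,6,50.5)),box(L,(0,0,7.5),(65,65,7.5))],0)
def crockbrush(p,P):
    L=P-[p[0],p[1],0]; rad=np.hypot(L[:,0],L[:,1]); z=L[:,2]
    q=np.stack([abs(rad-(38+3*z/95-3))-3,abs(z-47.5)-47.5],1); c=np.linalg.norm(np.maximum(q,0),axis=1)+np.minimum(q.max(1),0)
    o=np.array([p[2],p[3],p[4]]); d=np.array([p[5],p[6],1]); d/=np.linalg.norm(d)
    return np.min([c,cyl(P,o,d,18.5,0,53),cyl(P,o,d,4,0,124),cyl(P,o,d,12,124,198)],0)
def tray(p,P):
    L=loc(P,*p[:3])
    return np.min([box(L,(0,0,3),(85,140,3))]+[box(L,(s*82,0,17.5),(3,140,17.5)) for s in(1,-1)]+[box(L,(0,s*137,17.5),(85,3,17.5)) for s in(1,-1)],0)
def crop(Ps,x,y,r,z0,z1):
    Q=np.concatenate([P.reshape(-1,3) for P in Ps]); Q=Q[~np.isnan(Q[:,0])]
    return Q[(np.hypot(Q[:,0]-x,Q[:,1]-y)<r)&(Q[:,2]>z0)&(Q[:,2]<z1)]
def fit(f,p0s,Q):
    b=min((least_squares(f,p,args=(Q,),loss="soft_l1",f_scale=2.,x_scale=np.maximum(np.abs(p),.3)) for p in p0s),key=lambda s:s.cost)
    return b.x,np.median(abs(b.fun)),len(Q)
E
python3 - <<'E'
from fit import *
S,Tp=np.load("scene0.npy"),np.load("top0.npy")
np.set_printoptions(suppress=True,precision=3)
for n,Ps in(("both",[S,Tp]),("s",[S]),("t",[Tp])):
    print(n,"stand",fit(stand,[[510,-265,a] for a in(1.2,1.6,2.)],crop(Ps,510,-285,120,6,230)))
    print("crock",fit(crockbrush,[[525,290,525,285,8,a,b] for a in(-.2,0,.15) for b in(0,.15)],crop(Ps,520,295,75,6,260)))
    Q=crop(Ps,590,30,175,4,60); Q=Q[np.hypot(Q[:,0]-578,Q[:,1]+8)>32]
    print("tray",fit(tray,[[590,30,a] for a in(-.2,-.1,.1,.2)],Q))
    Q=crop(Ps,578,-8,30,25,60); print("pot",Q[:,:2].min(0),Q[:,:2].max(0),Q[:,2].max())
    Q=crop(Ps,735,-300,50,30,160);print("btall",np.median(Q,0),len(Q))
E
```

```text
both stand (array([ 501.519, -284.173,    1.819]), np.float64(1.6231510951422479), 5947)
crock (array([505.305, 295.959, 504.646, 303.413,   9.764,  -0.018,   0.003]), np.float64(1.4312990158162107), 2360)
tray (array([595.273,  30.051,  -0.163]), np.float64(2.0649644320269545), 11729)
pot [553.85  -28.956] [597.89   11.212] 52.365079234229825
btall [ 726.899 -301.706   98.088] 797
s stand (array([ 501.083, -284.599,    1.816]), np.float64(1.4531623551555484), 3274)
crock (array([502.629, 300.864, 502.607, 301.988,  10.829,  -0.009,   0.008]), np.float64(1.1550615760367577), 1485)
tray (array([595.698,  29.575,  -0.167]), np.float64(1.9359331752125968), 6360)
pot [553.85  -28.956] [597.89   9.31] 51.7169925090667
btall [ 732.043 -305.101  103.768] 406
t stand (array([ 503.012, -283.432,    1.832]), np.float64(1.6514925113829122), 2673)
crock (array([505.249, 301.333, 504.399, 303.512,   9.373,  -0.005,   0.007]), np.float64(0.9826585593896908), 875)
tray (array([592.653,  31.068,  -0.161]), np.float64(2.0641249040165803), 5369)
pot [558.44  -25.626] [597.625  11.212] 52.365079234229825
btall [ 716.221 -298.472   90.541] 391
```

```bash
cat > plan.py <<'E'
from h import *
A=1.82; T=np.radians(34)
piv=np.array([501.7,-284.1,95]); d=np.array([-np.sin(T)*np.cos(A),-np.sin(T)*np.sin(A),np.cos(T)])
down=np.array([0,0,-1.])
def aim(Rc,z):  # smallest turn bringing tool z to z
    a=Rc.apply([0,0,1]); v=np.cross(a,z); n=np.linalg.norm(v)
    return R.from_rotvec(v/n*np.arctan2(n,a@z))*Rc if n>1e-6 else Rc
def now():
    s=arm.read_state(); return np.array(s["position"]),R.from_quat(s["ee_rot"])
def plan(wps,start=None):
    p,r=start or now()
    for P,Q in wps:
        sh=np.round(r.inv().apply(P-p)/250,3); tu=np.round((r.inv()*Q).as_rotvec()/np.pi,3)
        n=max(np.linalg.norm(sh)*5,np.linalg.norm(tu)*180/8.59)
        print([sh.tolist(),tu.tolist()],"rows %.1f"%n,"->",np.round(P,0))
        p=p+r.apply(sh*250); r=r*R.from_rotvec(tu*np.pi)
    return p,r
E
python3 - <<'E'
from plan import *
s=arm.read_state(); print(s)
p,r=now(); G=aim(r,-d); print(d,r.as_matrix().round(2).tolist(),G.as_matrix().round(2).tolist())
t=piv+190*d; mid=(p+t)/2; mid[2]=260
plan([(mid,aim(r,(-d+down)/np.linalg.norm(-d+down))),(t,G),(piv+84*d,G)])
E
```

```text
{'clock': 1.4, 'joints': array([-8.61408470e-01,  3.84699475e-01,  7.86304597e-03, -1.08933018e-05,
       -1.19400551e+00, -2.58614141e-01]), 'joint_vel': array([ 1.71514233e-03, -1.04669272e-03,  1.34808537e-03,  7.56561973e-05,
       -3.07785986e-03,  6.55065694e-04]), 'joint_efforts': array([ 1.65002020e-03, -3.92089856e+01,  1.88616908e+01,  4.19058233e+00,
       -2.28163863e-04,  4.29105924e-06]), 'position': array([ 272.30029612, -562.51913051,  231.29628165]), 'ee_rot': array([-2.23481499e-01,  9.74708171e-01,  2.25442779e-05, -6.12996345e-06]), 'contact_force': array([ 0.034088  ,  0.24501903, -0.33801962]), 'wrist_torque': array([ 0.01095017,  0.0145456 , -0.02243826]), 'grasp_force': 0.0, 'gripper_width': 85.50444460459447}
[ 0.13791504 -0.54191895  0.82903757] [[-0.9, -0.44, -0.0], [-0.44, 0.9, 0.0], [0.0, 0.0, -1.0]] [[-0.91, -0.39, -0.14], [-0.4, 0.74, 0.54], [-0.11, 0.55, -0.83]]
[[-0.613, 0.093, -0.115], [-0.093, -0.019, 0.0]] rows 3.2 -> [ 400. -475.  260.]
[[-0.609, 0.075, 0.092], [-0.092, -0.019, -0.0]] rows 3.1 -> [ 528. -387.  253.]
[[-0.0, 0.0, 0.424], [-0.0, 0.0, 0.0]] rows 2.1 -> [ 513. -330.  165.]
```

>>> arm_command:
  rows:
    - [[-0.613,0.093,-0.115],[-0.093,-0.019,0]]
    - [[-0.613,0.093,-0.115],[-0.093,-0.019,0]]
    - [[-0.613,0.093,-0.115],[-0.093,-0.019,0]]
    - [[-0.613,0.093,-0.115],[-0.093,-0.019,0]]
  grip: 1

```text
clock: 1.8
position: [404.5, -473.2, 259.7]
ee_rot: [-0.223, 0.963, 0.148, -0.003]
contact_force: [-0.0, -0.7, 0.6]
gripper_width: 85.6
grasp_force: 0.0
```

>>> arm_command:
  rows:
    - [[-0.609,0.075,0.092],[-0.092,-0.019,0]]
    - [[-0.609,0.075,0.092],[-0.092,-0.019,0]]
    - [[-0.609,0.075,0.092],[-0.092,-0.019,0]]
    - [[-0.609,0.075,0.092],[-0.092,-0.019,0]]
    - [[-0.609,0.075,0.092],[-0.092,-0.019,0]]

```text
clock: 2.3
position: [528.7, -386.3, 251.8]
ee_rot: [-0.215, 0.932, 0.292, -0.007]
contact_force: [0.1, -0.2, 0.1]
gripper_width: 85.3
grasp_force: 0.0
```

```bash
python3 - <<'E'
from plan import *
s=arm.read_state(); print(s["joints"].round(2),s["position"])
from fit import *
np.set_printoptions(suppress=True,precision=3)
im,P=cloud("scene"); cv2.imwrite("pics/s1.png",cv2.resize(im[100:300,60:300],None,fx=2.5,fy=2.5))
p,r=now(); plan([(piv+84*d,aim(r,-d))])
# knob centre check
S=np.load("scene0.npy");Tp=np.load("top0.npy")
for Q in(crop([S],515,-335,60,100,230),crop([Tp],515,-335,60,100,230)):
    t=(Q-piv)@d; k=Q[(t>84)&(t<116)]; print(len(k))
    q=np.cross(d,[0,0,1.]);q/=np.linalg.norm(q);w=np.cross(q,d)
    f=lambda o:cyl(k,piv+o[0]*q+o[1]*w,d,12,81,113+0*o[0])
    print(least_squares(f,[0,0],loss="soft_l1").x, q,w, t[t<150].max())
E
```

```text
[-0.58  0.69  0.62 -0.41 -1.93 -0.6 ] [ 528.667308   -386.31382725  251.79102203]
[[-0.001, 0.0, 0.425], [-0.0, -0.0, -0.0]] rows 2.1 -> [ 513. -330.  165.]
172
[ 0.974 -1.669] [-0.969 -0.247  0.   ] [-0.204  0.803  0.559] 115.86603378927715
130
[-1.661 -2.006] [-0.969 -0.247  0.   ] [-0.204  0.803  0.559] 118.03031296964863
```

View pics/s1.png

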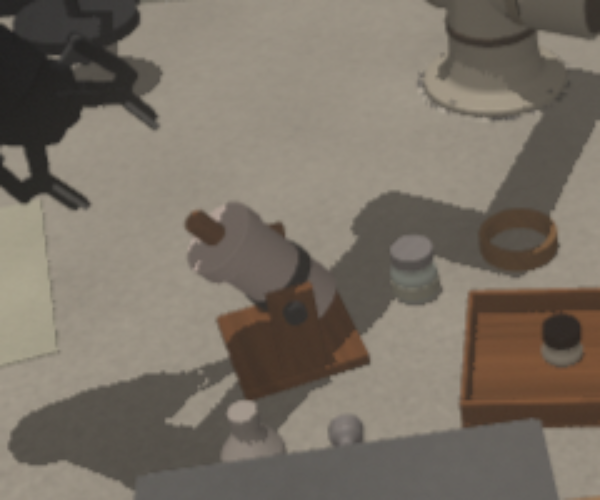

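>>> arm_command:
  rows:
    - [[0,-0.007,0.2],[0,0,0]]
    - [[0,-0.007,0.3],[0,0,0]]
    - [[0,-0.007,0.36],[0,0,0]]
    - [[0,-0.007,0.417],[0,0,0]]
    - [[0,-0.007,0.417],[0,0,0]]

```text
clock: 2.85
position: [512.1, -331.9, 164.9]
ee_rot: [-0.213, 0.932, 0.293, -0.007]
contact_force: [-0.1, -0.4, 0.1]
gripper_width: 85.4
grasp_force: 0.0
```

>>> arm_command:
  rows:
    - [[0,0,0],[0,0,0]]
    - [[0,0,0],[0,0,0]]
    - [[0,0,0],[0,0,0]]
    - [[0,0,0],[0,0,0]]
    - [[0,0,0],[0,0,0]]
  grip: 0

```text
clock: 3.35
position: [514.5, -332.7, 165.7]
ee_rot: [-0.214, 0.932, 0.291, -0.006]
contact_force: [0.4, -0.5, 1.9]
gripper_width: 22.2
grasp_force: 59.1
```

>>> arm_command:
  rows:
    - [[0,0,-0.02],[0,0,0]]
    - [[0,0,-0.05],[0,0,0]]
    - [[0,0,-0.1],[0,0,0]]
    - [[0,0,-0.18],[0,0,0]]
    - [[0,0,-0.28],[0,0,0]]

```text
clock: 3.85
position: [523.8, -369.9, 223.2]
ee_rot: [-0.214, 0.932, 0.293, -0.007]
contact_force: [-0.1, -1.0, -0.9]
gripper_width: 21.8
grasp_force: 58.9
```

```bash
python3 - <<'E'
from plan import *
s=arm.read_state(); print(s["contact_force"],s["grasp_force"],s["gripper_width"])
im,P=cloud("scene"); cv2.imwrite("pics/s2.png",cv2.resize(im[100:300,60:300],None,fx=2.5,fy=2.5))
p,r=now(); D=aim(r,down); print(D.as_matrix().round(2).tolist())
H=aim(r,(down-d)/np.linalg.norm(down-d))
# lid base 22+20 below... grasp point ~ 103 vs lid origin 59 -> TCP is 25-27 above lid origin
g=np.array([605,89,0])
plan([(np.array([545,-300,270.]),H),(np.array([570,-130,220.]),D),(g+[0,0,180],D),(g+[0,0,50],D)])
E
```

```text
[-0.08525591 -0.97723363 -0.89614914] 58.85706605797168 21.760436351472347
[[-0.9, -0.44, 0.0], [-0.44, 0.9, 0.0], [-0.0, -0.0, -1.0]]
[[-0.211, 0.279, 0.003], [0.09, 0.019, 0.0]] rows 1.9 -> [ 545. -300.  270.]
[[-0.369, 0.483, 0.378], [0.093, 0.019, 0.0]] rows 3.6 -> [ 570. -130.  220.]
[[-0.507, 0.728, 0.16], [-0.0, 0.0, -0.0]] rows 4.5 -> [605  89 180]
[[0.0, 0.0, 0.52], [-0.0, 0.0, -0.0]] rows 2.6 -> [605  89  50]
```

View pics/s2.png

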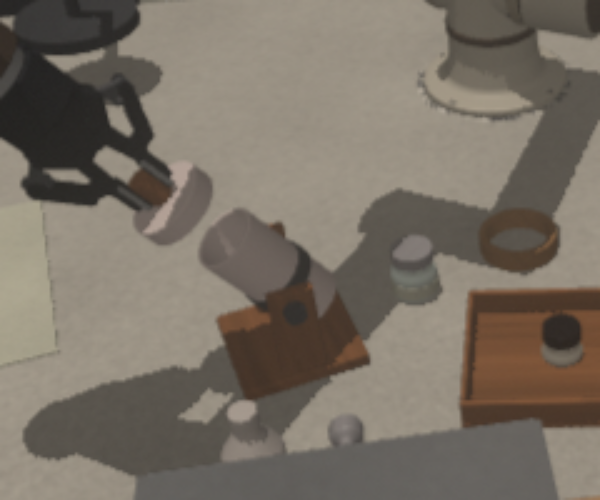

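>>> arm_command:
  rows:
    - [[-0.211,0.279,0.003],[0.09,0.019,0]]
    - [[-0.211,0.279,0.003],[0.09,0.019,0]]
    - [[-0.211,0.279,0.003],[0.09,0.019,0]]

```text
clock: 4.2
position: [545.9, -291.6, 271.7]
ee_rot: [-0.226, 0.963, 0.148, -0.002]
contact_force: [1.1, -0.9, -0.4]
gripper_width: 22.4
grasp_force: 59.4
```

>>> arm_command:
  rows:
    - [[-0.369,0.483,0.378],[0.093,0.019,0]]
    - [[-0.369,0.483,0.378],[0.093,0.019,0]]
    - [[-0.369,0.483,0.378],[0.093,0.019,0]]
    - [[-0.369,0.483,0.378],[0.093,0.019,0]]
    - [[-0.369,0.483,0.378],[0.093,0.019,0]]

```text
clock: 4.7
position: [568.1, -123.0, 216.0]
ee_rot: [-0.226, 0.974, 0.004, -0.002]
contact_force: [-0.1, -0.0, -0.8]
gripper_width: 22.0
grasp_force: 59.6
```

>>> arm_command:
  rows:
    - [[-0.507,0.728,0.16],[0,0,0]]
    - [[-0.507,0.728,0.16],[0,0,0]]
    - [[-0.507,0.728,0.16],[0,0,0]]
    - [[-0.507,0.728,0.16],[0,0,0]]
    - [[-0.507,0.728,0.16],[0,0,0]]

```text
clock: 5.2
position: [603.9, 95.0, 177.8]
ee_rot: [-0.224, 0.974, 0.003, -0.001]
contact_force: [-0.4, -0.9, -1.2]
gripper_width: 22.1
grasp_force: 59.6
```

>>> arm_command:
  rows:
    - [[0,0,0.2],[0,0,0]]
    - [[0,0,0.35],[0,0,0]]
    - [[0,0,0.44],[0,0,0]]
    - [[0,0,0.48],[0,0,0]]
    - [[0,0,0.48],[0,0,0]]

```text
clock: 5.7
position: [603.0, 92.3, 57.4]
ee_rot: [-0.223, 0.975, 0.003, -0.002]
contact_force: [-0.0, 0.6, -0.9]
gripper_width: 22.2
grasp_force: 59.6
```

```bash
python3 - <<'E'
from plan import *
from fit import *
np.set_printoptions(suppress=True,precision=3)
s=arm.read_state(); print(s["position"],R.from_quat(s["ee_rot"]).as_matrix()[:,2],s["contact_force"],s["wrist_torque"],s["gripper_width"],s["joints"])
im,P=cloud("scene"); cv2.imwrite("pics/s3.png",cv2.resize(im[150:300,220:400],None,fx=3.5,fy=3.5))
p,r=now(); a=-r.apply([0,0,1])
Q=crop([P],p[0],p[1],65,22,70)
f=lambda o,Q:np.min([cyl(Q,np.array([o[0],o[1],o[2]]),np.array([o[3],o[4],1])/np.linalg.norm([o[3],o[4],1]),40,0,22),],0)
print(fit(f,[[p[0],p[1],p[2]-27,0,0]],Q))
E
```

```text
[603.002  92.334  57.368] [-0.005  0.005 -1.   ] [-0.03   0.65  -0.891] [ 0.055  0.015 -0.02 ] 22.180117268023846 [ 0.414  0.531 -0.232 -0.009 -0.811 -1.528]
(array([600.764,  92.484,  32.065,   0.011,  -0.01 ]), np.float64(1.074367713483996), 578)
```

View pics/s3.png

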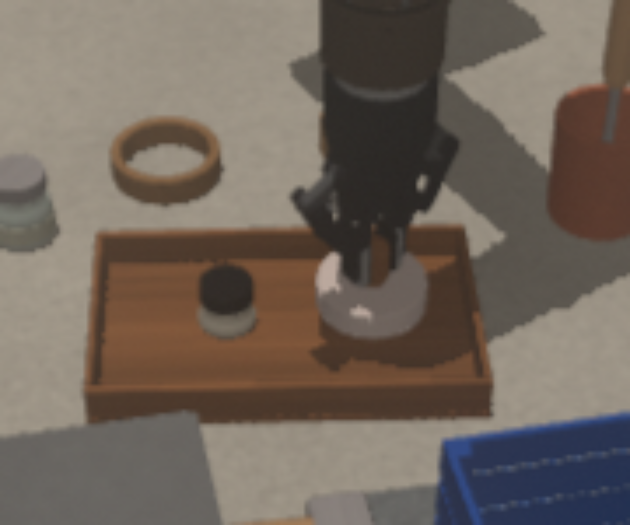

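>>> arm_command:
  rows:
    - [[0,0,0.03],[0,0,0]]
    - [[0,0,0.055],[0,0,0]]
    - [[0,0,0.075],[0,0,0]]
    - [[0,0,0.086],[0,0,0]]
    - [[0,0,0.086],[0,0,0]]

```text
clock: 6.25
position: [602.9, 93.5, 36.6]
ee_rot: [-0.224, 0.975, 0.003, -0.001]
contact_force: [-0.3, 1.0, -0.8]
gripper_width: 22.2
grasp_force: 59.6
```

>>> arm_command:
  rows:
    - [[0,0,0.004],[0,0,0]]
    - [[0,0,0.008],[0,0,0]]
    - [[0,0,0.008],[0,0,0]]

```text
clock: 6.55
position: [603.2, 93.6, 35.0]
ee_rot: [-0.224, 0.975, 0.003, -0.001]
contact_force: [0.1, -0.2, -0.8]
gripper_width: 22.4
grasp_force: 59.6
```

>>> arm_command:
  rows:
    - [[0,0,0.004],[0,0,0]]
    - [[0,0,0.008],[0,0,0]]
    - [[0,0,0.008],[0,0,0]]

```text
clock: 6.85
position: [603.4, 93.7, 34.1]
ee_rot: [-0.224, 0.975, 0.003, -0.0]
contact_force: [-2.7, 0.4, 4.1]
gripper_width: 22.3
grasp_force: 60.2
```

>>> arm_command:
  rows:
    - [[0,0,0.004],[0,0,0]]
    - [[0,0,0.006],[0,0,0]]
    - [[0,0,0.006],[0,0,0]]

```text
clock: 7.15
position: [603.3, 93.8, 33.9]
ee_rot: [-0.224, 0.975, 0.003, -0.0]
contact_force: [-5.0, 0.2, 12.5]
gripper_width: 22.2
grasp_force: 61.0
```

>>> arm_command:
  rows:
    - [[0,0,-0.005],[0,0,0]]
    - [[0,0,-0.005],[0,0,0]]

```text
clock: 7.35
position: [603.4, 93.7, 34.0]
ee_rot: [-0.224, 0.975, 0.003, -0.0]
contact_force: [-3.6, 1.0, 7.1]
gripper_width: 22.4
grasp_force: 60.6
```

>>> arm_command:
  rows:
    - [[0,0,0],[0,0,0]]
    - [[0,0,0],[0,0,0]]
    - [[0,0,0],[0,0,0]]
    - [[0,0,0],[0,0,0]]
  grip: 0.6

```text
clock: 7.75
position: [603.1, 93.4, 32.3]
ee_rot: [-0.224, 0.975, 0.003, -0.001]
contact_force: [0.5, -0.2, 0.4]
gripper_width: 51.3
grasp_force: 0.0
```

>>> arm_command:
  rows:
    - [[0,0,-0.1],[0,0,0]]
    - [[0,0,-0.3],[0,0,0]]
    - [[0,0,-0.5],[0,0,0]]
    - [[0,0,-0.7],[0,0,0]]
    - [[0,0,-0.84],[0,0,0]]

```text
clock: 8.25
position: [604.6, 92.4, 246.9]
ee_rot: [-0.224, 0.975, 0.003, 0.002]
contact_force: [0.5, 0.7, 0.7]
gripper_width: 51.1
grasp_force: 0.0
```

```bash
python3 - <<'E'
from plan import *
from fit import *
np.set_printoptions(suppress=True,precision=3)
s=arm.read_state(); print(s["position"],s["gripper_width"],s["joints"])
im,P=cloud("scene"); im2,P2=cloud("top"); cv2.imwrite("pics/s4.png",np.hstack([cv2.resize(im[120:300,230:430],None,fx=2,fy=2.3),cv2.resize(im2[150:300,120:320],None,fx=2,fy=2.76)]))
Q=crop([P],603,93,60,12,70)
f=lambda o,Q:np.min([cyl(Q,np.array([o[0],o[1],o[2]]),np.array([o[3],o[4],1])/np.linalg.norm([o[3],o[4],1]),r,a,b) for r,a,b in((40,0,22),(12,22,54))],0)
print("lid",fit(f,[[603,93,6,0,0]],Q))
for n,Ps in(("both",[P,P2]),("s",[P]),("t",[P2])):
  C=crop(Ps,504,300,60,6,220)
  print(n,fit(crockbrush,[[504,300,504,300,8,a,b] for a in(-.1,0,.1) for b in(-.1,0,.1)],C))
  h=C[C[:,2]>105]; print(len(h),h[h[:,2]>180].mean(0),h[(h[:,2]<150)&(h[:,2]>135)].mean(0))
E
```

```text
[604.649  92.39  246.886] 51.14217803816328 [ 0.413  0.35  -0.002 -0.006 -1.213 -1.53 ]
lid (array([601.559,  93.764,   8.088,  -0.008,   0.002]), np.float64(0.9728990037647591), 703)
both (array([502.735, 300.743, 501.208, 301.807,  10.369,  -0.002,   0.008]), np.float64(1.1647085162580595), 1481)
293 [507.754 300.069 197.539] [509.417 299.251 142.489]
s (array([502.732, 300.843, 501.208, 301.807,  10.369,  -0.002,   0.008]), np.float64(1.1534676722429538), 1469)
293 [507.754 300.069 197.539] [509.417 299.251 142.489]
t (array([506.822, 282.336, 504.   , 300.   ,   8.   ,   0.   ,   0.   ]), np.float64(2.9984794926046447), 12)
0 [nan nan nan] [nan nan nan]<stdin>:12: RuntimeWarning: Mean of empty slice.
  ret = um.true_divide(
```

View pics/s4.png

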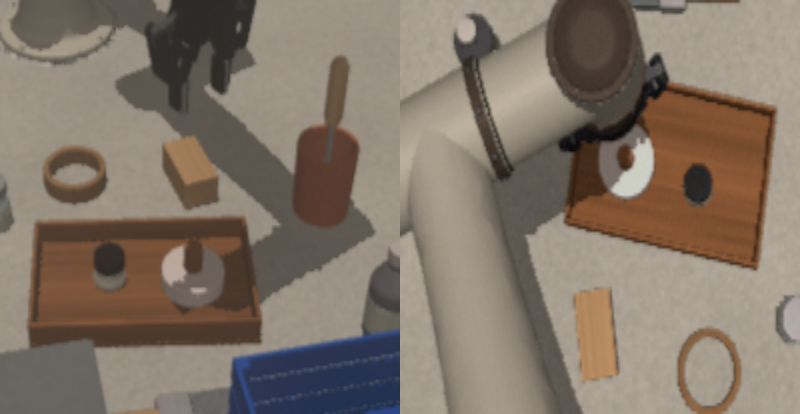

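```bash
python3 - <<'E'
from plan import *
p,r=now(); D=aim(r,down); g=np.array([503.5,303,250.]); plan([(g,D),(g-[0,0,96],D)])
E
```

```text
[[0.004, 0.936, 0.002], [0.001, 0.004, 0.0]] rows 4.7 -> [504. 303. 250.]
[[0.001, 0.0, 0.384], [0.0, 0.0, 0.0]] rows 1.9 -> [504. 303. 154.]
```

>>> arm_command:
  rows:
    - [[0.004,0.2,0],[0,0.004,0]]
    - [[0.004,0.4,0],[0,0.004,0]]
    - [[0.004,0.6,0],[0,0.004,0]]
    - [[0.004,0.8,0],[0,0.004,0]]
    - [[0.004,0.936,0],[0,0.004,0]]
  grip: 1

```text
clock: 8.85
position: [499.0, 304.7, 243.3]
ee_rot: [-0.225, 0.974, 0.002, -0.007]
contact_force: [0.2, 0.1, -0.6]
gripper_width: 85.1
grasp_force: 0.0
```

>>> arm_command:
  rows:
    - [[0,0,0],[0,0,0]]
    - [[0,0,0],[0,0,0]]
    - [[0,0,0],[0,0,0]]

```text
clock: 9.15
position: [500.9, 301.7, 243.6]
ee_rot: [-0.223, 0.975, 0.001, -0.007]
contact_force: [-0.5, 0.0, 0.6]
gripper_width: 85.6
grasp_force: 0.0
```

```bash
python3 - <<'E'
from plan import *
p,r=now(); print(p,arm.read_state()["joints"]); D=aim(r,down); g=np.array([503.5,303,154.]); plan([(g,D)])
E
```

```text
[500.88630779 301.72113079 243.56579643] [ 0.81351886  0.3146426  -0.06139141 -0.01099751 -1.20540168 -1.92976326]
[[-0.017, -0.002, 0.358], [0.002, -0.004, -0.0]] rows 1.8 -> [504. 303. 154.]
```

>>> arm_command:
  rows:
    - [[-0.017,-0.002,0],[0.002,-0.004,0]]
    - [[-0.017,-0.002,0.12],[0.002,-0.004,0]]
    - [[-0.017,-0.002,0.24],[0.002,-0.004,0]]
    - [[-0.017,-0.002,0.358],[0.002,-0.004,0]]
    - [[-0.017,-0.002,0.358],[0.002,-0.004,0]]

```text
clock: 9.65
position: [501.9, 301.0, 150.3]
ee_rot: [-0.223, 0.975, -0.002, -0.004]
contact_force: [-0.1, -0.6, -0.4]
gripper_width: 85.3
grasp_force: 0.0
```

>>> arm_command:
  rows:
    - [[0,0,0],[0,0,0]]
    - [[0,0,0],[0,0,0]]
    - [[0,0,0],[0,0,0]]
    - [[0,0,0],[0,0,0]]
    - [[0,0,0],[0,0,0]]
  grip: 0

```text
clock: 10.15
position: [504.2, 304.3, 156.1]
ee_rot: [-0.224, 0.975, 0.001, 0.001]
contact_force: [-0.5, 0.2, 4.0]
gripper_width: 22.9
grasp_force: 58.9
```

>>> arm_command:
  rows:
    - [[0,0,-0.05],[0,0,0]]
    - [[0,0,-0.15],[0,0,0]]
    - [[0,0,-0.3],[0,0,0]]
    - [[0,0,-0.5],[0,0,0]]
    - [[0,0,-0.6],[0,0,0]]

```text
clock: 10.65
position: [504.6, 304.4, 310.4]
ee_rot: [-0.224, 0.975, 0.001, 0.004]
contact_force: [1.3, 1.2, -0.2]
gripper_width: 22.6
grasp_force: 58.8
```

```bash
cat > held.py <<'E'
from plan import *
from fit import *
np.set_printoptions(suppress=True,precision=3)
def held(P,show=True):
    s=arm.read_state(); p,r=np.array(s["position"]),R.from_quat(s["ee_rot"])
    Q=P.reshape(-1,3); Q=Q[~np.isnan(Q[:,0])]; L=r.inv().apply(Q-p)  # tool frame; brush along +z
    L=L[(np.hypot(L[:,0],L[:,1])<45)&(L[:,2]>8)&(L[:,2]<190)]
    def f(o,L):
        dd=-np.array([o[0],o[1],1]);dd/=np.linalg.norm(dd); t=np.array([o[2],o[3],o[4]]) # tip
        return np.min([cyl(L,t,dd,18.7,0,53),cyl(L,t,dd,4,53,120),cyl(L,t,dd,12,122,198)],0)
    return fit(f,[[a,b,a*146,b*146,146] for a in(-.1,0,.1) for b in(-.1,0,.1)],L)
E
python3 - <<'E'
from held import *
s=arm.read_state(); print(s["position"],s["gripper_width"],s["joints"],s["contact_force"])
im,P=cloud("scene"); cv2.imwrite("pics/s5.png",cv2.resize(im[60:260,290:490],None,fx=2.5,fy=2.5)); print(held(P))
E
```

```text
[504.637 304.386 310.37 ] 22.623239427347006 [ 0.818  0.276  0.046  0.002 -1.333 -1.938] [ 1.321  1.207 -0.246]
(array([  0.017,   0.003,   6.101,   0.612, 150.892]), np.float64(1.2063194964869768), 476)
```

View pics/s5.png

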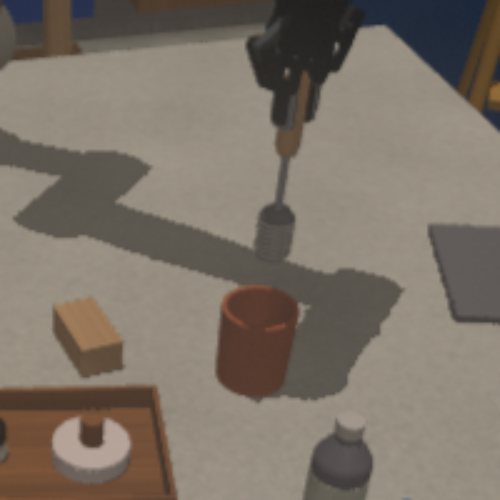

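```bash
cat >> plan.py <<'E'
off=np.array([5,.6,149.]); b=np.array([.015,.003,1]); b/=np.linalg.norm(b)
def aimb(Rc,z):
    a=Rc.apply(b); v=np.cross(a,z); n=np.linalg.norm(v)
    return R.from_rotvec(v/n*np.arctan2(n,a@z))*Rc if n>1e-6 else Rc
def tip(t,Q,axis=d,base=piv): # tcp pose with the brush tip at base+t*axis
    return base+t*axis-Q.apply(off),Q
E
python3 - <<'E'
from plan import *
p,r=now(); D=aimb(r,down); H=aimb(r,(down-d)/np.linalg.norm(down-d)); G=aimb(r,-d)
a=np.array
plan([(a([530,100,370.]),D),(a([535,-120,380.]),D),(a([537,-290,385.]),H),tip(155,G),tip(115,G)])
E
```

```text
[[0.268, -0.78, -0.23], [0.002, -0.0, -0.0]] rows 4.3 -> [530. 100. 370.]
[[0.366, -0.8, -0.041], [-0.0, -0.0, -0.0]] rows 4.4 -> [ 535. -120.  380.]
[[0.29, -0.615, -0.021], [-0.093, -0.019, 0.001]] rows 3.4 -> [ 537. -290.  385.]
[[0.246, -0.601, -0.04], [-0.092, -0.02, 0.002]] rows 3.3 -> [ 546. -448.  347.]
[[0.003, 0.001, 0.161], [-0.0, 0.0, -0.0]] rows 0.8 -> [ 541. -426.  314.]
```

>>> arm_command:
  rows:
    - [[0.268,-0.78,-0.23],[0.002,0,0]]
    - [[0.268,-0.78,-0.23],[0.002,0,0]]
    - [[0.268,-0.78,-0.23],[0.002,0,0]]
    - [[0.268,-0.78,-0.23],[0.002,0,0]]
    - [[0.268,-0.78,-0.23],[0.002,0,0]]

```text
clock: 11.2
position: [528.4, 95.6, 364.7]
ee_rot: [-0.222, 0.975, -0.003, 0.002]
contact_force: [1.0, 0.4, -0.1]
gripper_width: 23.0
grasp_force: 59.1
```

>>> arm_command:
  rows:
    - [[0.366,-0.8,-0.041],[0,0,0]]
    - [[0.366,-0.8,-0.041],[0,0,0]]
    - [[0.366,-0.8,-0.041],[0,0,0]]
    - [[0.366,-0.8,-0.041],[0,0,0]]
    - [[0.366,-0.8,-0.041],[0,0,0]]

```text
clock: 11.7
position: [532.6, -123.6, 373.8]
ee_rot: [-0.222, 0.975, -0.003, 0.0]
contact_force: [0.2, 0.9, -0.9]
gripper_width: 22.8
grasp_force: 59.3
```

>>> arm_command:
  rows:
    - [[0.29,-0.615,-0.021],[-0.093,-0.019,0]]
    - [[0.29,-0.615,-0.021],[-0.093,-0.019,0]]
    - [[0.29,-0.615,-0.021],[-0.093,-0.019,0]]
    - [[0.29,-0.615,-0.021],[-0.093,-0.019,0]]
    - [[0.29,-0.615,-0.021],[-0.093,-0.019,0]]

```text
clock: 12.2
position: [534.9, -293.6, 377.9]
ee_rot: [-0.219, 0.965, 0.146, -0.004]
contact_force: [0.1, 0.3, -1.2]
gripper_width: 22.7
grasp_force: 59.6
```

>>> arm_command:
  rows:
    - [[0.246,-0.601,-0.04],[-0.092,-0.02,0]]
    - [[0.246,-0.601,-0.04],[-0.092,-0.02,0]]
    - [[0.246,-0.601,-0.04],[-0.092,-0.02,0]]
    - [[0.246,-0.601,-0.04],[-0.092,-0.02,0]]
    - [[0.246,-0.601,-0.04],[-0.092,-0.02,0]]

```text
clock: 12.7
position: [544.7, -450.3, 339.0]
ee_rot: [-0.213, 0.932, 0.292, -0.006]
contact_force: [0.3, -0.7, -0.5]
gripper_width: 22.5
grasp_force: 59.9
```

>>> arm_command:
  rows:
    - [[0,0,0],[0,0,0]]
    - [[0,0,0],[0,0,0]]
    - [[0,0,0],[0,0,0]]

```text
clock: 13.0
position: [544.8, -446.8, 346.3]
ee_rot: [-0.216, 0.933, 0.288, -0.004]
contact_force: [0.4, 0.4, -0.6]
gripper_width: 22.8
grasp_force: 59.9
```

```bash
python3 - <<'E'
from held import *
s=arm.read_state(); print(s["position"],s["gripper_width"],s["joints"])
im,P=cloud("scene"); im2,P2=cloud("top");cv2.imwrite("pics/s6.png",np.hstack([cv2.resize(im[100:300,60:260],None,fx=2,fy=2.5),cv2.resize(im2[160:310,300:460],None,fx=2.5,fy=3.333)])); print(held(P),held(P2))
f3=lambda o,Q:stand2(o,Q)
def stand2(p,P):
    L=loc(P,*p[:3]); dd=np.array([-np.sin(T),0,np.cos(T)]); o=np.array([0,0,95.])
    j=cyl(L,o,dd,34,-50,75); ji=cyl(L,o,dd,30,-44,90); j=np.maximum(j,-ji)
    return np.min([j,box(L,(0,54,65.5),(22.5,6,50.5)),box(L,(0,-54,65.5),(22.5,6,50.5)),box(L,(0,0,7.5),(65,65,7.5))],0)
for Ps in([P],[P2],[P,P2]):
    Q=crop(Ps,505,-290,110,6,185); Q=Q[(Q-piv)@d<85]
    print(fit(stand2,[[501.7,-284,1.82]],Q))
p,r=now(); G=aimb(r,-d); plan([tip(100,G)]); print("tip err",(p+r.apply(off)-piv-155*d))
E
```

```text
[ 544.761 -446.844  346.261] 22.78724940873162 [-0.634  0.796  1.056 -0.47  -2.244 -0.701]
(array([  0.01 ,  -0.003,   3.384,   1.377, 148.142]), np.float64(1.0207045291531074), 623) (array([  0.003,  -0.003,   0.384,  -0.636, 149.181]), np.float64(1.111992223247249), 360)
(array([ 500.977, -282.768,    1.834]), np.float64(1.3709300888318552), 3033)
(array([ 502.766, -281.502,    1.816]), np.float64(1.3287754230705104), 2133)
(array([ 501.451, -282.416,    1.833]), np.float64(1.3827280422830626), 5166)
[[-0.005, 0.002, 0.212], [-0.002, -0.004, 0.0]] rows 1.1 -> [ 539. -418.  302.]
tip err [-2.903 -0.83  -2.348]
```

View pics/s6.png

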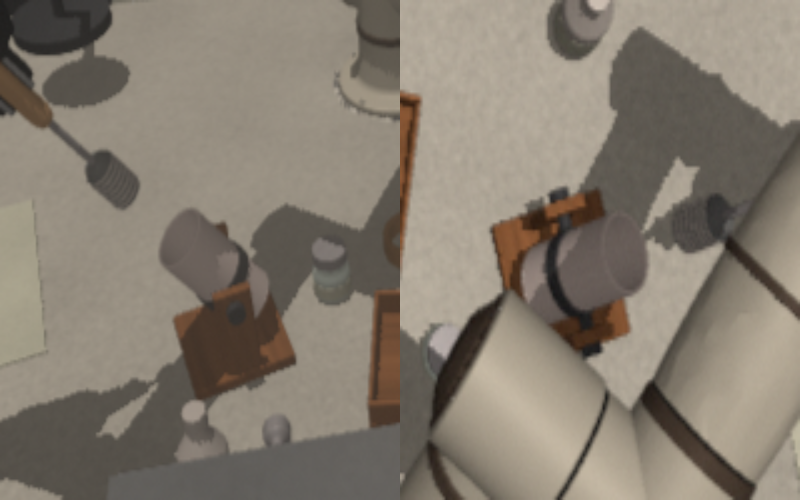

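```bash
sed -i 's/^off=.*/off=np.array([3,.5,148.5]); b=np.array([.01,-.002,1]); b\/=np.linalg.norm(b)/; s/^A=1.82;/A=1.826;/; s/^piv=np.array([^)]*)/piv=np.array([501.8,-282.5,95])/' plan.py; head -4 plan.py | tail -2
python3 - <<'E'
from plan import *
p,r=now(); print(p,p+r.apply(off)-piv-155*d); G=aimb(r,-d); plan([tip(85,G),tip(-36,G)])
E
```

```text
piv=np.array([501.8,-282.5,95]); d=np.array([-np.sin(T)*np.cos(A),-np.sin(T)*np.sin(A),np.cos(T)])
down=np.array([0,0,-1.])
[ 544.55713735 -447.36409915  345.56899425] [-1.5864941  -2.09428511 -1.7516797 ]
[[-0.006, 0.003, 0.278], [-0.004, -0.001, 0.0]] rows 1.4 -> [ 536. -409.  288.]
[[0.005, -0.001, 0.484], [0.0, -0.0, 0.0]] rows 2.4 -> [ 519. -343.  188.]
```

>>> arm_command:
  rows:
    - [[-0.006,0.003,0.1],[-0.004,-0.001,0]]
    - [[-0.006,0.003,0.2],[-0.004,-0.001,0]]
    - [[-0.006,0.003,0.278],[-0.004,-0.001,0]]
    - [[-0.006,0.003,0.278],[-0.004,-0.001,0]]
    - [[-0.006,0.003,0.278],[-0.004,-0.001,0]]

```text
clock: 13.6
position: [536.3, -410.1, 287.5]
ee_rot: [-0.214, 0.931, 0.295, -0.004]
contact_force: [-0.3, -0.4, -1.1]
gripper_width: 22.8
grasp_force: 59.9
```

```bash
python3 - <<'E'
from held import *
ps=[]
for i in range(2):
    im,P=cloud("scene"); im2,P2=cloud("top"); p,r=now(); ps.append(p); print(p,r.inv().apply(p+r.apply(off)-piv-85*d),r.inv().apply(-d)-b)
print(held(P),held(P2))
cv2.imwrite("pics/s7.png",np.hstack([cv2.resize(im[150:270,80:220],None,fx=2.8,fy=4),cv2.resize(im2[180:300,330:450],None,fx=3.3,fy=4)]))
G=aimb(r,-d); plan([tip(-36,G)])
E
```

```text
[ 536.534 -410.924  287.849] [ 0.738 -1.779 -0.761] [ 0.001 -0.    -0.   ]
[ 536.495 -410.988  287.295] [ 0.847 -2.011 -0.333] [ 0.001 -0.001 -0.   ]
(array([  0.042,   0.018,  -7.303,   4.424, 190.266]), np.float64(6.330231524293875), 1113) (array([  0.034,   0.045,   0.546,  15.123, 188.132]), np.float64(6.338626155995837), 743)
[[0.001, 0.007, 0.485], [0.0, 0.0, -0.0]] rows 2.4 -> [ 519. -343.  188.]
```

View pics/s7.png

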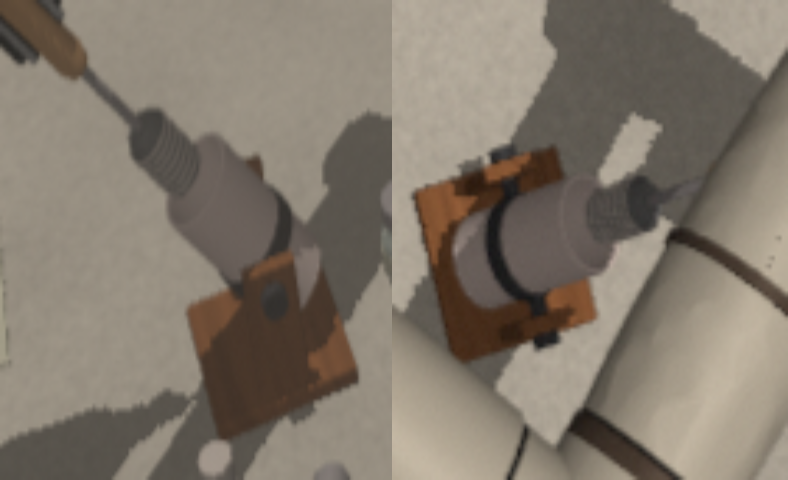

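>>> arm_command:
  rows:
    - [[0.001,0.007,0.05],[0,0,0]]
    - [[0.001,0.007,0.15],[0,0,0]]
    - [[0.001,0.007,0.25],[0,0,0]]
    - [[0.001,0.007,0.32],[0,0,0]]
    - [[0.001,0.007,0.32],[0,0,0]]

```text
clock: 14.3
position: [524.0, -364.0, 219.8]
ee_rot: [-0.213, 0.931, 0.297, -0.005]
contact_force: [0.3, 0.2, -0.9]
gripper_width: 22.9
grasp_force: 59.9
```

```bash
cat > tipnow.py <<'E'
from plan import *
import time
p,r=now(); s=arm.read_state(); e=r.inv().apply(p+r.apply(off)-piv)
t=(p+r.apply(off)-piv)@d
print("tip t",t.round(1),"perp(tool)",r.inv().apply(p+r.apply(off)-piv-t*d).round(1),"force tool",r.inv().apply(s["contact_force"]).round(1),"mom",r.inv().apply(s["wrist_torque"]).round(2),(r.inv().apply(-d)-b).round(3),s["joints"].round(2))
E
python3 tipnow.py
```

```text
tip t 2.2 perp(tool) [0.9 1.4 0. ] force tool [-0.2 -0.5  0.8] mom [1.31 0.31 0.02] [-0.002 -0.007 -0.   ] [-0.56  0.68  0.51 -0.42 -1.84 -0.58]
```

```bash
python3 - <<'E'
from plan import *
for i in range(4):
    arm.get_image("top"); s=arm.read_state(); print(np.round(s["wrist_torque"],2),np.round(s["contact_force"],2))
E
```

```text
[-1.3  -0.3  -0.04] [-0.07 -0.54 -0.42]
[-1.24 -0.28  0.03] [-0.13 -0.75  0.02]
[-1.24 -0.34 -0.03] [-0.26  0.21 -0.57]
[-1.27 -0.32  0.02] [ 0.61 -0.12 -0.54]
```

>>> arm_command:
  rows:
    - [[0,0,0.05],[0,0,0]]
    - [[0,0,0.1],[0,0,0]]
    - [[0,0,0.15],[0,0,0]]
    - [[0,0,0.15],[0,0,0]]

```text
clock: 14.9
position: [519.3, -344.3, 189.9]
ee_rot: [-0.213, 0.931, 0.296, -0.005]
contact_force: [0.6, 0.1, -0.3]
gripper_width: 22.4
grasp_force: 59.8
```

```bash
python3 tipnow.py
```

```text
tip t -34.0 perp(tool) [0.3 1.  0. ] force tool [-0.6 -0.3  0.2] mom [1.3  0.3  0.02] [-0.001 -0.005 -0.   ] [-0.54  0.67  0.41 -0.42 -1.75 -0.56]
```

>>> arm_command:
  rows:
    - [[0,0,0.012],[0,0,0]]
    - [[0,0,0.024],[0,0,0]]
    - [[0,0,0.032],[0,0,0]]
    - [[0,0,0.032],[0,0,0]]

```text
clock: 15.3
position: [518.4, -340.2, 183.7]
ee_rot: [-0.214, 0.931, 0.296, -0.004]
contact_force: [-1.1, 0.8, -1.3]
gripper_width: 23.3
grasp_force: 59.8
```

>>> arm_command:
  rows:
    - [[0,0,0.006],[0,0,0]]
    - [[0,0,0.006],[0,0,0]]

```text
clock: 15.5
position: [518.1, -339.3, 182.3]
ee_rot: [-0.214, 0.931, 0.296, -0.004]
contact_force: [0.3, -0.5, -0.7]
gripper_width: 23.0
grasp_force: 59.8
```

```bash
python3 tipnow.py
```

```text
tip t -43.1 perp(tool) [0.2 0.9 0. ] force tool [-0.  -0.8  0.3] mom [ 1.35  0.27 -0.03] [-0.    -0.004 -0.   ] [-0.54  0.67  0.39 -0.42 -1.73 -0.56]
```

>>> arm_command:
  rows:
    - [[0,0,0.006],[0,0,0]]
    - [[0,0,0.006],[0,0,0]]

```text
clock: 15.7
position: [518.1, -339.0, 181.9]
ee_rot: [-0.214, 0.931, 0.295, -0.004]
contact_force: [0.5, -1.3, 2.2]
gripper_width: 22.6
grasp_force: 60.2
```

>>> arm_command:
  rows:
    - [[0,0,0.006],[0,0,0]]
    - [[0,0,0.006],[0,0,0]]

```text
clock: 15.9
position: [518.1, -338.9, 181.9]
ee_rot: [-0.214, 0.931, 0.294, -0.004]
contact_force: [1.6, -2.9, 5.5]
gripper_width: 22.8
grasp_force: 60.7
```

```bash
python3 tipnow.py
```

```text
tip t -43.6 perp(tool) [-0.   0.4  0. ] force tool [-0.9  0.3 -6.4] mom [0.82 0.26 0.02] [ 0.  0. -0.] [-0.54  0.66  0.39 -0.42 -1.72 -0.56]
```

>>> arm_command:
  rows:
    - [[0,0,-0.1],[0,0,0]]
    - [[0,0,-0.22],[0,0,0]]
    - [[0,0,-0.34],[0,0,0]]
    - [[0,0,-0.415],[0,0,0]]
    - [[0,0,-0.415],[0,0,0]]

```text
clock: 16.4
position: [532.2, -396.2, 267.1]
ee_rot: [-0.214, 0.932, 0.294, -0.003]
contact_force: [0.5, 0.4, -1.2]
gripper_width: 22.8
grasp_force: 59.9
```

>>> arm_command:
  rows:
    - [[0,0,0],[0,0,0]]
    - [[0,0,0],[0,0,0]]

```text
clock: 16.6
position: [531.4, -393.6, 263.9]
ee_rot: [-0.214, 0.931, 0.297, -0.005]
contact_force: [0.1, -0.2, -1.3]
gripper_width: 23.0
grasp_force: 59.9
```

```bash
python3 tipnow.py
```

```text
tip t 55.8 perp(tool) [ 1.3  0.9 -0. ] force tool [ 0.2 -0.9  0.9] mom [1.29 0.28 0.  ] [-0.001 -0.007 -0.   ] [-0.59  0.71  0.67 -0.43 -1.97 -0.61]
```

>>> arm_command:
  rows:
    - [[0,0,0.1],[0,0,0]]
    - [[0,0,0.22],[0,0,0]]
    - [[0,0,0.31],[0,0,0]]
    - [[0,0,0.36],[0,0,0]]
    - [[0,0,0.385],[0,0,0]]

```text
clock: 17.1
position: [517.8, -339.8, 184.2]
ee_rot: [-0.214, 0.93, 0.298, -0.006]
contact_force: [-0.8, -0.2, -1.8]
gripper_width: 22.9
grasp_force: 59.9
```

>>> arm_command:
  rows:
    - [[0,0,0.01],[0,0,0]]
    - [[0,0,0.02],[0,0,0]]
    - [[0,0,0.028],[0,0,0]]
    - [[0,0,0.028],[0,0,0]]

```text
clock: 17.5
position: [518.2, -338.9, 181.9]
ee_rot: [-0.214, 0.931, 0.295, -0.004]
contact_force: [0.7, -1.4, 4.2]
gripper_width: 22.6
grasp_force: 60.3
```

```bash
python3 tipnow.py
```

```text
tip t -43.6 perp(tool) [-0.1  0.4  0. ] force tool [-0.6  1.  -4.3] mom [0.94 0.2  0.03] [ 0.    -0.001 -0.   ] [-0.54  0.66  0.39 -0.42 -1.72 -0.56]
```

>>> arm_command:
  rows:
    - [[0,0,-0.1],[0,0,0]]
    - [[0,0,-0.22],[0,0,0]]
    - [[0,0,-0.34],[0,0,0]]
    - [[0,0,-0.415],[0,0,0]]
    - [[0,0,-0.415],[0,0,0]]

```text
clock: 18.0
position: [532.3, -396.8, 267.7]
ee_rot: [-0.213, 0.932, 0.294, -0.003]
contact_force: [1.1, 0.7, -0.8]
gripper_width: 22.5
grasp_force: 59.9
```

>>> arm_command:
  rows:
    - [[0,0,0],[0,0,0]]
    - [[0,0,0],[0,0,0]]

```text
clock: 18.2
position: [531.5, -394.0, 264.5]
ee_rot: [-0.213, 0.931, 0.297, -0.005]
contact_force: [0.8, 0.3, -0.7]
gripper_width: 23.0
grasp_force: 59.9
```

>>> arm_command:
  rows:
    - [[0,0,0.1],[0,0,0]]
    - [[0,0,0.22],[0,0,0]]
    - [[0,0,0.31],[0,0,0]]
    - [[0,0,0.36],[0,0,0]]
    - [[0,0,0.385],[0,0,0]]

```text
clock: 18.7
position: [517.9, -340.2, 184.6]
ee_rot: [-0.214, 0.93, 0.298, -0.006]
contact_force: [-0.6, 0.1, -0.5]
gripper_width: 22.7
grasp_force: 59.9
```

>>> arm_command:
  rows:
    - [[0,0,0.01],[0,0,0]]
    - [[0,0,0.02],[0,0,0]]
    - [[0,0,0.029],[0,0,0]]
    - [[0,0,0.029],[0,0,0]]

```text
clock: 19.1
position: [518.2, -339.0, 181.9]
ee_rot: [-0.214, 0.931, 0.295, -0.004]
contact_force: [1.0, -2.0, 2.9]
gripper_width: 22.8
grasp_force: 60.3
```

```bash
python3 tipnow.py
```

```text
tip t -43.6 perp(tool) [-0.1  0.4  0. ] force tool [-0.4 -0.2 -3.6] mom [1.02 0.25 0.03] [ 0.    -0.001 -0.   ] [-0.54  0.66  0.39 -0.42 -1.72 -0.56]
```

>>> arm_command:
  rows:
    - [[0,0,-0.1],[0,0,0]]
    - [[0,0,-0.22],[0,0,0]]
    - [[0,0,-0.34],[0,0,0]]
    - [[0,0,-0.415],[0,0,0]]
    - [[0,0,-0.415],[0,0,0]]

```text
clock: 19.6
position: [532.3, -396.9, 268.0]
ee_rot: [-0.214, 0.932, 0.294, -0.003]
contact_force: [0.7, 0.5, -0.7]
gripper_width: 22.4
grasp_force: 59.9
```

>>> arm_command:
  rows:
    - [[0,0,-0.05],[0,0,0]]
    - [[0,0,-0.15],[0,0,0]]
    - [[0,0,-0.28],[0,0,0]]
    - [[0,0,-0.4],[0,0,0]]
    - [[0,0,-0.4],[0,0,0]]

```text
clock: 20.1
position: [545.6, -451.8, 350.0]
ee_rot: [-0.213, 0.932, 0.294, -0.003]
contact_force: [-0.8, -0.1, -0.6]
gripper_width: 22.4
grasp_force: 59.9
```

```bash
python3 - <<'E'
from plan import *
p,r=now(); D=aimb(r,down); H=aimb(r,(down-d)/np.linalg.norm(down-d))
a=np.array
c=a([504.,301.,0])
plan([(a([537,-290,385.]),H),(a([535,-120,380.]),D),(a([530,100,370.]),D),tip(135,D,a([0,0,1.]),c)])
E
```

```text
[[-0.244, 0.567, 0.242], [0.092, 0.019, -0.001]] rows 3.3 -> [ 537. -290.  385.]
[[-0.282, 0.58, 0.217], [0.093, 0.019, -0.001]] rows 3.4 -> [ 535. -120.  380.]
[[-0.367, 0.8, 0.044], [-0.0, -0.0, 0.0]] rows 4.4 -> [530. 100. 370.]
[[-0.262, 0.764, 0.35], [-0.0, -0.0, 0.0]] rows 4.4 -> [506. 301. 284.]
```

>>> arm_command:
  rows:
    - [[-0.244,0.567,0.242],[0.092,0.019,0]]
    - [[-0.244,0.567,0.242],[0.092,0.019,0]]
    - [[-0.244,0.567,0.242],[0.092,0.019,0]]
    - [[-0.244,0.567,0.242],[0.092,0.019,0]]
    - [[-0.244,0.567,0.242],[0.092,0.019,0]]

```text
clock: 20.6
position: [535.5, -283.3, 386.0]
ee_rot: [-0.224, 0.963, 0.152, -0.001]
contact_force: [-0.2, -0.0, -0.8]
gripper_width: 22.7
grasp_force: 59.9
```

>>> arm_command:
  rows:
    - [[-0.282,0.58,0.217],[0.093,0.019,0]]
    - [[-0.282,0.58,0.217],[0.093,0.019,0]]
    - [[-0.282,0.58,0.217],[0.093,0.019,0]]
    - [[-0.282,0.58,0.217],[0.093,0.019,0]]
    - [[-0.282,0.58,0.217],[0.093,0.019,0]]

```text
clock: 21.1
position: [533.5, -115.6, 377.7]
ee_rot: [-0.226, 0.974, 0.005, 0.001]
contact_force: [-0.3, -0.6, -0.6]
gripper_width: 22.6
grasp_force: 60.0
```

>>> arm_command:
  rows:
    - [[-0.367,0.8,0.044],[0,0,0]]
    - [[-0.367,0.8,0.044],[0,0,0]]
    - [[-0.367,0.8,0.044],[0,0,0]]
    - [[-0.367,0.8,0.044],[0,0,0]]
    - [[-0.367,0.8,0.044],[0,0,0]]

```text
clock: 21.6
position: [529.9, 104.0, 368.1]
ee_rot: [-0.224, 0.975, 0.004, 0.0]
contact_force: [0.5, -0.1, -1.0]
gripper_width: 22.5
grasp_force: 60.0
```

>>> arm_command:
  rows:
    - [[-0.262,0.764,0.33],[0,0,0]]
    - [[-0.262,0.764,0.33],[0,0,0]]
    - [[-0.262,0.764,0.33],[0,0,0]]
    - [[-0.262,0.764,0.33],[0,0,0]]
    - [[-0.262,0.764,0.33],[0,0,0]]

```text
clock: 22.1
position: [505.3, 304.5, 284.8]
ee_rot: [-0.224, 0.975, 0.002, -0.001]
contact_force: [0.1, -0.4, -1.9]
gripper_width: 22.9
grasp_force: 60.0
```

>>> arm_command:
  rows:
    - [[0,0,0],[0,0,0]]
    - [[0,0,0],[0,0,0]]
    - [[0,0,0],[0,0,0]]

```text
clock: 22.4
position: [507.3, 301.5, 290.1]
ee_rot: [-0.222, 0.975, 0.004, 0.003]
contact_force: [0.6, -0.7, -1.1]
gripper_width: 22.4
grasp_force: 60.0
```

```bash
python3 - <<'E'
from held import *
im,P=cloud("scene"); h=held(P)[0]; print(h)
p,r=now(); print(p,"tip by off",p+r.apply(off),"tip by fit",p+r.apply(h[2:]))
def crock(q,Q): return crockbrush([q[0],q[1],-999,0,0,0,0],Q)
print(fit(crock,[[504,301]],crop([P],504,301,60,6,100)))
D=aimb(r,down); plan([tip(14,D,np.array([0,0,1.]),np.array([504,302,0.]))])
E
```

```text
[  0.007   0.009   3.936   1.029 147.686]
[507.281 301.505 290.395] tip by off [504.895 301.988 141.884] tip by fit [503.819 302.052 142.694]Traceback (most recent call last):
  File "<stdin>", line 5, in <module>
  File "fit.py", line 29, in fit
    b=min((least_squares(f,p,args=(Q,),loss="soft_l1",f_scale=2.,x_scale=np.maximum(np.abs(p),.3)) for p in p0s),key=lambda s:s.cost)
  File "fit.py", line 29, in <genexpr>
    b=min((least_squares(f,p,args=(Q,),loss="soft_l1",f_scale=2.,x_scale=np.maximum(np.abs(p),.3)) for p in p0s),key=lambda s:s.cost)
           ~~~~~~~~~~~~~^^^^^^^^^^^^^^^^^^^^^^^^^^^^^^^^^^^^^^^^^^^^^^^^^^^^^^^^^^^^^^^^^^^^^^^^^^
    return func(*args, **kwargs)
    vector_fun = VectorFunction(
        fun_wrapped,
    ...<6 lines>...
        workers=workers
    )
    self._update_fun()
    ~~~~~~~~~~~~~~~~^^
    self.f = self.fun_wrapped(xp_copy(self.x))
             ~~~~~~~~~~~~~~~~^^^^^^^^^^^^^^^^^
    return np.atleast_1d(self.fun(x))
                         ~~~~~~~~^^^
    return self.f(x, *self.args, **self.kwargs)
           ~~~~~~^^^^^^^^^^^^^^^^^^^^^^^^^^^^^^
  File "<stdin>", line 4, in crock
  File "fit.py", line 20, in crockbrush
    o=np.array([p[2],p[3],p[4]]); d=np.array([p[5],p[6],1]); d/=np.linalg.norm(d)
                                                             ^^^^^^^^^^^^^^^^^^^^
numpy._core._exceptions._UFuncOutputCastingError: Cannot cast ufunc 'divide' output from dtype('float64') to dtype('int64') with casting rule 'same_kind'
```

>>> arm_command:
  rows:
    - [[0,0,0.12],[0,0,0]]
    - [[0,0,0.26],[0,0,0]]
    - [[0,0,0.4],[0,0,0]]
    - [[0,0,0.48],[0,0,0]]
    - [[0,0,0.505],[0,0,0]]

```text
clock: 22.95
position: [506.4, 302.0, 161.5]
ee_rot: [-0.222, 0.975, 0.003, 0.0]
contact_force: [0.5, 1.3, -1.1]
gripper_width: 22.7
grasp_force: 60.0
```

>>> arm_command:
  rows:
    - [[0,0,0.006],[0,0,0]]
    - [[0,0,0.012],[0,0,0]]
    - [[0,0,0.018],[0,0,0]]
    - [[0,0,0.018],[0,0,0]]

```text
clock: 23.35
position: [507.3, 304.3, 159.9]
ee_rot: [-0.223, 0.975, 0.004, 0.003]
contact_force: [-0.3, -0.7, -2.1]
gripper_width: 22.5
grasp_force: 60.0
```

Floor expected at TCP z ≈ 156.

>>> arm_command:
  rows:
    - [[0,0,0.005],[0,0,0]]
    - [[0,0,0.01],[0,0,0]]
    - [[0,0,0.01],[0,0,0]]

```text
clock: 23.65
position: [506.9, 304.0, 156.3]
ee_rot: [-0.223, 0.975, 0.004, 0.002]
contact_force: [0.2, 0.2, -0.7]
gripper_width: 22.6
grasp_force: 60.0
```

>>> arm_command:
  rows:
    - [[0,0,0.004],[0,0,0]]
    - [[0,0,0.008],[0,0,0]]
    - [[0,0,0.008],[0,0,0]]

```text
clock: 23.95
position: [507.6, 304.4, 156.1]
ee_rot: [-0.223, 0.975, 0.004, 0.003]
contact_force: [-0.9, 0.1, 5.6]
gripper_width: 22.6
grasp_force: 60.7
```

Touching the crock floor; release and look.

>>> arm_command:
  rows:
    - [[0,0,-0.005],[0,0,0]]
    - [[0,0,-0.005],[0,0,0]]

```text
clock: 24.15
position: [507.3, 304.3, 156.2]
ee_rot: [-0.223, 0.975, 0.004, 0.003]
contact_force: [-1.2, -0.5, 2.7]
gripper_width: 22.8
grasp_force: 60.4
```

>>> arm_command:
  rows:
    - [[0,0,0],[0,0,0]]
    - [[0,0,0],[0,0,0]]
    - [[0,0,0],[0,0,0]]
    - [[0,0,0],[0,0,0]]
    - [[0,0,0],[0,0,0]]
  grip: 1

```text
clock: 24.65
position: [507.0, 304.0, 155.5]
ee_rot: [-0.223, 0.975, 0.004, 0.002]
contact_force: [0.1, -0.4, -1.2]
gripper_width: 85.2
grasp_force: 0.0
```

>>> arm_command:
  rows:
    - [[0,0,-0.1],[0,0,0]]
    - [[0,0,-0.25],[0,0,0]]
    - [[0,0,-0.45],[0,0,0]]
    - [[0,0,-0.6],[0,0,0]]
    - [[0,0,-0.7],[0,0,0]]

```text
clock: 25.15
position: [507.1, 302.8, 334.5]
ee_rot: [-0.223, 0.975, 0.005, 0.005]
contact_force: [0.1, -0.1, 0.8]
gripper_width: 85.3
grasp_force: 0.0
```

>>> arm_command:
  rows:
    - [[0,0,0],[0,0,0]]
    - [[0,0,0],[0,0,0]]
    - [[0,0,0],[0,0,0]]

```text
clock: 25.45
position: [506.0, 302.3, 329.0]
ee_rot: [-0.223, 0.975, 0.003, 0.001]
contact_force: [0.2, -0.1, 0.6]
gripper_width: 85.5
grasp_force: 0.0
```

```bash
python3 - <<'E'
from fit import *
im,P=cloud("scene"); cv2.imwrite("pics/s8.png",im[60:360,100:540])
print(fit(crockbrush,[[504,300,504,300,8,a,b] for a in(-.1,0.,.1) for b in(-.1,0.,.1)],crop([P],504,300,60,6,220)))
E
```

```text
(array([ 5.02703230e+02,  3.00795851e+02,  5.05762586e+02,  3.03608631e+02,
        1.04783930e+01, -5.73987051e-03,  3.90098711e-03]), np.float64(1.1514236094070895), 1461)
```

View pics/s8.png

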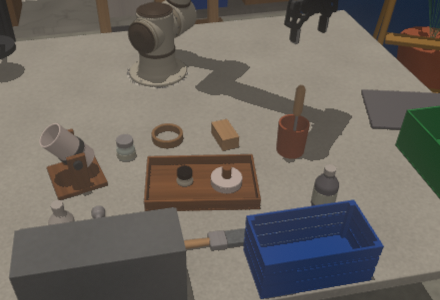

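The brush stands upright in the crock (298,110), the lid lies flat and knob up in the tray (227,178), the jar is still tilted in its stand (65,145), and the gripper is clear of everything.

```bash
python3 -c "
from bench import arm
print(arm.job_done())"
```

```text
the job is handed in; nothing more can be done
None
```

The job is done and handed in at about 25.5 s on the robot clock: the lid is flat and knob up in the tray, the jar got three full strokes to the bottom and back, and the brush stands head down in its crock; no verdict came back.

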